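# Cover the staining dish with the lid from the drying stand

### The arm

A 6-joint arm with a two-finger parallel gripper is mounted at the origin on a cart in front of the work surface, level with it; the furniture and walls round the work are solid. World frame = base frame: x ahead of the robot, y to its left, z up, the work surface at z = 0. Lengths are in m, angles in rad, forces in N, time in s.
With the tool pointing down it reaches from about 0.35 to 0.975 m from the base axis. Payload 4.9 kg.
Tool frame: the origin (TCP) lies on the centre line of the jaws, within the pads' length; the fingertips stand manip.tip_reach ahead of it and the grasp point (between the pads) is the TCP (manip.tip_reach is the distance from the TCP to the fingertips, in m); z points along the fingers, y is the line along which they close (so a half turn about z gives the same grasp; the last joint's range is limited). The gripper opens to 85 mm and grips with 20 to 120 N. Pads are 22 mm wide; open, the fingers measure 114 mm over their backs; the gripper's body (76 mm by 85 mm) begins 54 mm behind the grasp point. The pads swing forward as they close: fully open they stand 13 mm farther back than shut.
Start: joints at [1.123, 0.053, 1.613, -0, 1.476, -0.119], TCP at [0.202, 0.592, 0.228] pointing down, gripper open.
Joint ranges: [-3.01, 3.01], [-1.01, 2.22], [0.06, 2.58], [-1.02, 4.17], [0.09, 2.62], [-3.14, 3.14]. Speed limits (rad/s): [2.57, 2.57, 3.14, 3.14, 3.14, 3.14].

### API

Orientations are given as a unit quaternion [w, x, y, z].
In Python, from plant import manip gives the robot as it stands. The module is installed in compiled form; this text tells all that it offers.
- The arm moves only by the tool move_arm, never from a script. Its argument "rows" is a list of rows, each a list of 7 numbers: the shift along the tool's x, y, z in cm, then the turn, a rotation vector about the tool's x, y, z in degrees, then the opening, from -1 (shut) to 1 (fully open). In form: [[tx, ty, tz, ax, ay, az, jaw], ...]. A call has 1 to 20 rows; each row shifts and turns the commanded pose from where the row before left it, along the tool's axes as they then stand; what a row does not reach is not made up. A row lasts 1/12 s, in which the tool goes at most 41.7 mm and 7.16 degrees, less where a joint would pass 70% of its speed; a pose out of reach is approached as far as the arm can. A call is refused whole if a number of a shift passes 4.17 or a number of a turn 7.16, either way. A call with a gripper value outside its range is refused whole. The fingers move at their own pace and stop on an object; the grip force is fixed at half the most. Time passes only in rows, so rows that do not move let the fingers close. It gives the time, the measured TCP pose, the force, the opening and the grip force at its end, in the units of the state.
- manip.state(): the state, without advancing time (a new reading comes with each control period).
- manip.grab_frame(name): name is "side" or "top"; returns a dict with "img" (420x560x3 uint8, blue, green, red), "mtx" (3x3 intrinsics, pixels), "R" (3x3) and "t" (3): a world point X has camera coordinates R X + t. Camera axes: x right, y down, z forward; pixel columns grow to the right and rows downward; lengths in m; the calibration is good to about 2 mm. A picture is of the moment at which its call begins. There is no depth.
- manip.job_done(): hands the job in; it is judged then, once.
The state is a dict: "time": time; "joint_pos": joint angles; "joint_vel": joint speeds; "joint_efforts": joint torques, N m; "tool_pos": TCP position; "tool_rot": TCP orientation; "contact_force": force on the tool from outside, world axes, zero at the start; "ft_torque": the same for the moment, N m; "gripper_width": opening from 0.0 (shut) to 1.0 (fully open); "grasp_force": force on a finger pad.
Only numpy, scipy, OpenCV 4.12 (cv2) and the standard library are available. Lean on these libraries where they do the work, as an engineer would, in place of code of your own. Each camera call takes 0.05 s, during which the arm holds its last target. There are 200 camera calls.

### The job

Lift the rectangular steel cover up and off its hook on the drying stand and lay it flat on the worktop, handle up, and let go of it. Then take it again by its handle and put it on the staining dish, square and fully down so that its lip goes over the rim all round. Leave the round cover hanging and do not shift the dish, the bottle or the tally counter.

Things in the scene. Friction and masses are not known exactly. Their poses are not given: they have to be found in the camera images.
- cover: rectangular steel cover, 0.22 kg: plate 124 (own x) x 94 (own y) x 5 mm with a lip below it all round, 10 mm deep, 4 mm thick (inside 116 x 86 mm). Origin: middle of the plate's underside; own z points out of the top (handle side); lying flat handle up the origin is 10 mm up. At the start it hangs on either hook, tab (own -x) up, handle facing the posts, underside towards the hook's tip
- cover_handle (a point): middle of the cover's handle bar: bar 66 mm long along own x, 12 mm wide along own y, 10 mm thick, centre 33 mm above the plate's underside; 23 mm of free space under the bar. The cover's centre of mass is 8 mm from its middle towards the tab
- cover_hole (a point): middle of the window in the cover's hanging tab, at own x -86 mm: tab flat, level with the plate, 44 mm wide (own y), 5 mm thick, from own x -62 (plate edge) to -110 mm; window 24 mm wide, 28 mm long (own x -72 to -100 mm). The tab's two side edges are free to be gripped from above while it hangs
- round_cover: bystander: round steel cover 84 mm in diameter with a knob and a tab of the same size as the other's, hanging on the other hook (which one is which varies); origin at the middle of its underside
- drying_stand: fixed steel stand: base 150 x 250 x 10 mm, origin on the worktop; two posts (14 mm diameter, 186 mm high) at own x +45, y +75 and -75 mm. Each carries a flat hook, 14 mm wide, 6 mm thick, top face at 190 mm, running to own x -48 mm. A cover hangs by the top edge of its window with its plate near own x -24 mm
- hook_left (a point): middle of the upturned tip of the hook at own y +75 mm of the stand (own x -45 mm), at the height of the hook's top face; the tip is 6 mm long and stands 8 mm above that face. A cover comes free when raised 8 to 22 mm and then moved towards the stand's own -x past the tip
- hook_right (a point): the same at own y -75 mm
- staining_dish: loose open rectangular steel dish, 0.7 kg, 108 (own x) x 78 (own y) x 55 mm outside, walls 4 mm, origin at the middle of its underside; glass slides stand in it up to 40 mm. The cover fits either way round (4 mm play each side); when it is down, the plate's underside is at 55 mm
- fixative: bystander: round brown bottle, 48 mm diameter, 85 mm high, origin under its middle
- tally_counter: bystander: tally counter, 51 x 69 x 27 mm, origin under its middle
Things that resemble listed ones, but are neither listed nor needed, are in the scene too. Leave any purple look-alike of the staining_dish alone.

How it is judged:
By the outcome, as a careful person would: the job done as asked, in the order asked, and still so for the second after the job is handed in, with the robot touching nothing.
It also fails if it takes over 69 s, if anything falls off the work surface, if the arm or the gripper's body presses on something with over 40 N, if the wrist force passes 120 N, or if a joint passes its speed limit or range.

## Working session

There is one attempt and no reset: what is moved stays moved. The work goes in short steps, Python scripts to look and compute and a tool call to move; the robot and the scene stay as the last step left them, time stands still between calls to the robot, and variables do not carry over. Pictures are saved under pics/ and viewed, at most 10 in all, crops included, and the job is handed in when it is done.

Besides the shell and the picture viewer there is one more tool, called after ">>>" as name([rows], argument=value, ...), one row to a line, values as JSON. move_arm: Moves the arm, as the interface text tells. Its arguments: {"type":"object","properties":{"rows":{"type":"array","items":{"type":"array","items":{"type":"number"}}}},"required":["rows"]}

```bash
mkdir -p pics; python3 - <<'E'
from plant import manip
import cv2,numpy as np,pickle
for n in("side","top"):
    f=manip.grab_frame(n);cv2.imwrite(f"pics/{n}0.png",f["img"]);pickle.dump(f,open(f"{n}0.pkl","wb"))
    print(n,f["mtx"].tolist(),f["R"].round(4).tolist(),f["t"].round(4).tolist(),(-f["R"].T@f["t"]).round(3))
s=manip.state();print(s,manip.tip_reach)
E
```

```text
side [[436.2927150517951, 0.0, 280.8971565288453], [0.0, 436.2927150517951, 207.8118195739008], [0.0, 0.0, 1.0]] [[-0.9106, -0.4132, 0.0098], [-0.2688, 0.574, -0.7735], [0.3139, -0.707, -0.6337]] [0.4241, 0.3878, 1.1369] [0.133 0.756 1.016]
top [[479.0851490055193, 0.0, 277.131610607283], [0.0, 479.0851490055193, 202.72961210001571], [0.0, 0.0, 1.0]] [[-0.0961, -0.9953, 0.014], [-0.8035, 0.0693, -0.5913], [0.5875, -0.0681, -0.8063]] [-0.1857, 0.5627, 1.752] [-0.595 -0.105  1.748]
{'time': 0.1, 'joint_pos': array([ 1.12299038e+00,  5.33001953e-02,  1.61415464e+00, -2.00961985e-06,
        1.47597092e+00, -1.19016218e-01]), 'joint_vel': array([-0.00019354, -0.00105868, -0.00449378,  0.00170491, -0.00039893,
        0.00156987]), 'joint_efforts': array([-8.56994266e-04, -3.94904423e+01, -3.71361959e+01, -1.66577938e-04,
        3.95604133e-03,  1.72956870e-06]), 'tool_pos': array([0.20157602, 0.59100807, 0.22638137]), 'tool_rot': array([-2.55337687e-04,  1.63655223e-01,  9.86517171e-01, -8.80269464e-04]), 'contact_force': array([-0.12792166, -0.77336443, -0.1810095 ]), 'ft_torque': array([ 0.0392566 ,  0.03052808, -0.0084807 ]), 'grasp_force': 0.0, 'gripper_width': 0.9998403838586615} 0.019
```

View pics/side0.png

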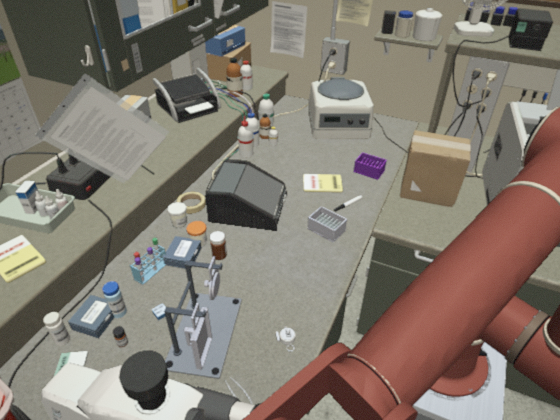

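View pics/top0.png

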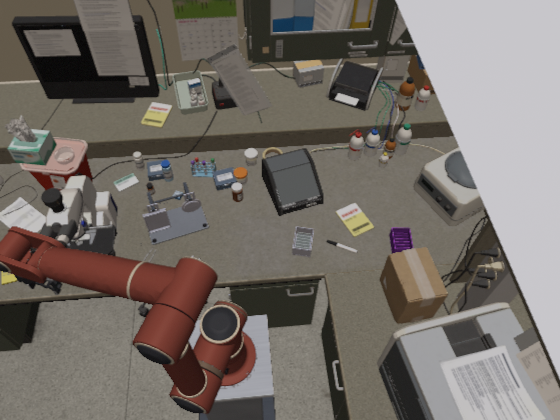

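Stand at side (205,320) / top (175,213). The grey dish is at side (327,222) / top (303,239), and its purple look-alike is at top (401,240). The small round thing at side (287,335) is not a listed item. Zooming in on these.

```bash
python3 - <<'E'
import cv2,pickle,numpy as np
s=pickle.load(open("side0.pkl","rb"))["img"];t=pickle.load(open("top0.pkl","rb"))["img"]
a=cv2.resize(s[230:385,140:260],None,fx=3.8,fy=3.8,interpolation=2)   # 456x589
d=cv2.resize(s[195:250,295:365],None,fx=4.9,fy=4.9,interpolation=2)
b=cv2.resize(t[175:250,135:220],None,fx=4,fy=4,interpolation=2)
o=np.zeros((600,800,3),np.uint8);o[:a.shape[0],:a.shape[1]]=a;o[:d.shape[0],457:457+d.shape[1]]=d;o[280:280+b.shape[0],457:457+b.shape[1]]=b
cv2.imwrite("pics/c1.png",o)
c=cv2.resize(t[215:265,280:330],(590,590),interpolation=2);cv2.imwrite("pics/c2.png",c)
E
```

```text
(no output)
```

View pics/c1.png

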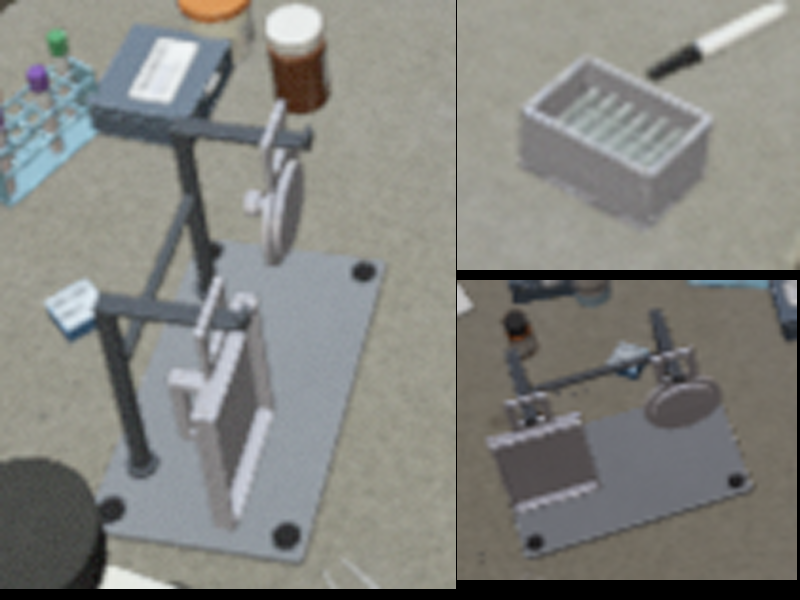

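View pics/c2.png

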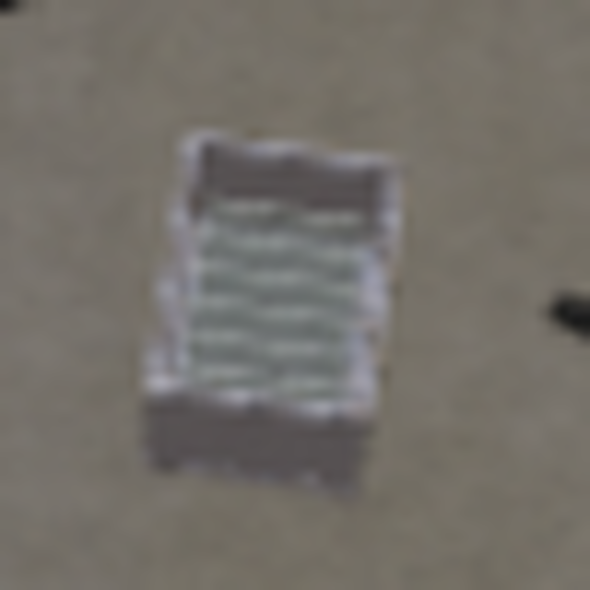

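The rectangular cover is on the left hook, the one nearer the side camera. Its handle faces the posts and its underside faces the robot. The round cover is on the right hook. The dish is the grey one with slides. Next I fit the poses.

```bash
cat > h.py <<'E'
import numpy as np,pickle
from scipy.optimize import least_squares
F={n:pickle.load(open(f"{n}0.pkl","rb")) for n in("side","top")}
def proj(n,X):
    f=F[n];c=np.atleast_2d(X)@f["R"].T+f["t"];p=c@f["mtx"].T;return p[:,:2]/p[:,2:]
def place(q,P):
    c,s=np.cos(q[2]),np.sin(q[2]);P=np.array(P,float)
    return np.c_[q[0]+c*P[:,0]-s*P[:,1],q[1]+s*P[:,0]+c*P[:,1],P[:,2]]
def fit(obs,q0):  # obs: (cam,own xyz,(u,v))
    g=lambda q:np.concatenate([(proj(n,place(q,[P]))[0]-uv) for n,P,uv in obs])
    r=least_squares(g,q0,loss="soft_l1");return r.x,g(r.x).reshape(-1,2)
E
python3 - <<'E'
from h import *
S=lambda x,y:((x+.5)/3.8-.5+140,(y+.5)/3.8-.5+230)
T=lambda x,y:((x-457+.5)/4-.5+135,(y-280+.5)/4-.5+175)
D=lambda x,y:((x-457+.5)/4.9-.5+295,(y+.5)/4.9-.5+195)
E_=lambda x,y:((x+.5)/11.8-.5+280,(y+.5)/11.8-.5+215)
o=[("side",(-.075,.125,.01),S(303,558)),("side",(-.075,-.125,.01),S(384,262)),("side",(.075,.125,.01),S(96,525)),
("top",(-.075,.125,.01),T(528,555)),("top",(-.075,-.125,.01),T(750,485)),
("side",(.045,.075,.19),S(106,299)),("side",(.045,-.075,.19),S(181,124)),("side",(-.045,-.075,.198),S(306,128)),("side",(-.045,.075,.198),S(243,303))]
q,r=fit(o,[.55,.2,0]);print("stand",q.round(4),np.degrees(q[2]));print(r.round(1).tolist())
c=[(.054,.039,.055),(.054,-.039,.055),(-.054,-.039,.055),(-.054,.039,.055)]
o=[("top",c[i],E_(*p)) for i,p in enumerate([(190,135),(396,160),(370,410),(150,388)])]
o+=[("side",c[i],D(*p)) for i,p in zip([0,1,2,3],[(524,110),(588,60),(711,122),(650,173)])]
d,r=fit(o,[.55,-.1,0]);print("dish",d.round(4),np.degrees(d[2]));print(r.round(1).tolist())
for n,P in [("hookL",(-.045,.075,.19)),("cover plane top of tab",(-.024,.075,.2))]: print(n,place(q,[P]).round(4))
# cover own: z -> stand +x ; -x up ; measure bottom corners etc
P=[(-.024,.075,.202),(-.024,.075+.047,.202-.04-.0),(-.024,.075+.047,.04),(-.024,.075-.047,.04)]
for n in F: print(n,proj(n,place(q,P)).round(1).tolist())
from plant import manip
import numpy as np
from scipy.spatial.transform import Rotation as R
x=manip.state()["tool_rot"];print(R.from_quat(x[[1,2,3,0]]).as_matrix().round(3))
E
```

```text
stand [0.6072 0.1974 0.288 ] 16.50294588686894
[[-0.5, -0.5], [-0.6, -1.8], [-4.4, 0.2], [-0.7, 1.1], [0.8, 0.4], [0.1, -0.0], [-0.2, -0.5], [0.7, 0.0], [1.3, 1.4]]
dish [ 0.4469 -0.3362 -0.2516] -14.415963848742525
[[-0.4, 0.3], [0.4, 0.7], [-0.3, 1.4], [-0.5, 0.5], [-0.9, -0.6], [-0.8, -1.5], [0.3, -1.4], [0.0, 0.2]]
hookL [[0.5428 0.2565 0.19  ]]
cover plane top of tab [[0.5629 0.2625 0.2   ]]
side [[195.8, 308.6], [191.9, 336.3], [197.8, 365.6], [208.1, 333.0]]
top [[151.6, 205.0], [142.0, 214.3], [148.2, 230.9], [170.0, 224.1]]
[[-0.946  0.323 -0.001]
 [ 0.323  0.946 -0.002]
 [ 0.    -0.002 -1.   ]]
```

```bash
python3 - <<'E'
from h import *
import cv2
def bp(n,uv,z=0.):
    f=F[n];d=f["R"].T@np.linalg.inv(f["mtx"])@[*uv,1];c=-f["R"].T@f["t"];return (c+d*(z-c[2])/d[2]).round(3)
for k,n,uv,z in [("bottle?","top",(237,197),0),("box behind","top",(224,180),.027),("white thing","side",(287,337),0),("black knob","top",(55,200),.2),("knob side","side",(145,370),.2),("edge","top",(250,280),0),("edge","top",(110,285),0),("black thing near","top",(290,210),0),("orange cap","top",(240,176),.04),("card","side",(205,345),0)]:print(k,bp(n,uv,z))
q=[.6072,.1974,.288]
def cov(P,zo=.09,xo=-.024): # own cover -> stand frame when hanging
    return place(q,[(xo+p[2],.075-p[1]*1,zo-p[0]) for p in P])
loops=[[(-.062,-.047,.005),(.062,-.047,.005),(.062,.047,.005),(-.062,.047,.005)],[(-.062,-.047,-.01),(.062,-.047,-.01),(.062,.047,-.01),(-.062,.047,-.01)],
[(-.062,-.022,0),(-.11,-.022,0),(-.11,.022,0),(-.062,.022,0)],[(-.1,-.012,0),(-.072,-.012,0),(-.072,.012,0),(-.1,.012,0)],[(-.033,0,.038),(.033,0,.038)]]
im=[]
for n,(a,b,c,d),k in [("side",(265,375,170,230),6),("top",(195,250,130,190),6)]:
    I=cv2.resize(F[n]["img"][a:b,c:d],None,fx=k,fy=k,interpolation=2)
    for L in loops:
        p=(proj(n,cov(L))-[c,a]+.5)*k; cv2.polylines(I,[p.round().astype(int)],True,(0,0,255),1)
    im.append(I)
o=np.zeros((600,730,3),np.uint8);o[:im[0].shape[0]if im[0].shape[0]<600 else 600,:360]=im[0][:600];o[:im[1].shape[0],365:365+im[1].shape[1]]=im[1];cv2.imwrite("pics/ov.png",o)
E
```

```text
bottle? [ 0.727 -0.073  0.   ]
box behind [ 0.809 -0.018  0.027]
white thing [0.395 0.117 0.   ]
black knob [0.622 0.647 0.2  ]
knob side [0.573 0.434 0.2  ]
edge [ 0.302 -0.106  0.   ]
edge [0.33  0.453 0.   ]
black thing near [ 0.633 -0.306  0.   ]
orange cap [ 0.816 -0.093  0.04 ]
card [0.582 0.231 0.   ]
```

View pics/ov.png

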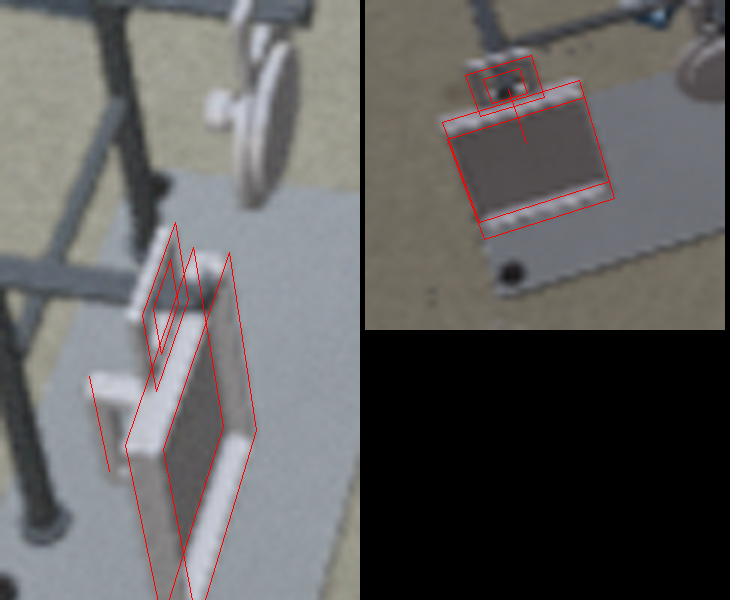

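The overlay shows the hang model is right to about 4 mm: the cover sits that much further towards the posts. Tab centre is about (0.569, 0.264). I lift and move above it.

>>> move_arm([
  [0, 0, -3.5, 0, 0, 0, 1],
  [0, 0, -3.5, 0, 0, 0, 1],
  [0, 0, -3.5, 0, 0, 0, 1],
  [-3.77, -1.59, 0, 0, 0, 0, 1],
  [-3.77, -1.59, 0, 0, 0, 0, 1],
  [-3.77, -1.59, 0, 0, 0, 0, 1],
  [-3.77, -1.59, 0, 0, 0, 0, 1],
  [-3.77, -1.59, 0, 0, 0, 0, 1],
  [-3.77, -1.59, 0, 0, 0, 0, 1],
  [-3.77, -1.59, 0, 0, 0, 0, 1],
  [-3.77, -1.59, 0, 0, 0, 0, 1],
  [-3.77, -1.59, 0, 0, 0, 0, 1],
  [-3.77, -1.59, 0, 0, 0, 0, 1],
  [-3.77, -1.59, 0, 0, 0, 0, 1],
  [-3.77, -1.59, 0, 0, 0, 0, 1],
  [0, 0, 0, 0, 0, -7.06, 1],
  [0, 0, 0, 0, 0, -7.06, 1],
  [0, 0, 0, 0, 0, -7.06, 1],
  [0, 0, 0, 0, 0, -7.06, 1],
  [0, 0, 0, 0, 0, -7.06, 1],
])

```text
time: 1.77
tool_pos: [0.5683, 0.2645, 0.3317]
tool_rot: [-0.001, -0.146, 0.989, -0.0]
contact_force: [-1.0, 0.1, -0.0]
gripper_width: 1.002
grasp_force: 0.0
```

```bash
cat >> h.py <<'E'
from scipy.spatial.transform import Rotation as Rn
def st():
    from plant import manip
    s=manip.state();q=s["tool_rot"];M=Rn.from_quat(q[[1,2,3,0]]).as_matrix()
    print("t",round(s["time"],2),"p",s["tool_pos"].round(4),"j",s["joint_pos"].round(3),"F",s["contact_force"].round(1),"w",round(s["gripper_width"],3),"g",round(s["grasp_force"],1));print(M.round(3).tolist())
    return s,s["tool_pos"],M
E
python3 -c "
from h import *
s,p,M=st()
print(M.T@(np.array([.5686,.2642,.18])-p)*100)"
```

```text
t 1.77 p [0.5683 0.2645 0.3317] j [ 0.317  0.017  1.478  0.     1.648 -1.547] F [-1.   0.1 -0. ] w 1.002 g 0.0
[[-0.957, -0.289, -0.001], [-0.289, 0.957, -0.0], [0.001, -0.0, -1.0]]
[-0.0417979  -0.042168   15.16620665]
```

>>> move_arm([
  [0, 0, 0, 0, 7, 0, 1],
  [0, 0, 0, 0, 7, 0, 1],
  [0, 0, 0, 0, 7, 0, 1],
  [0, 0, 0, 0, 7, 0, 1],
  [0, 0, 0, 0, 0, 0, 1],
  [-1.0, 0, 1.88, 0, 0, 0, 1],
  [-1.0, 0, 1.88, 0, 0, 0, 1],
  [-1.0, 0, 1.88, 0, 0, 0, 1],
  [-1.0, 0, 1.88, 0, 0, 0, 1],
  [-1.0, 0, 1.88, 0, 0, 0, 1],
  [-1.0, 0, 1.88, 0, 0, 0, 1],
  [0, 0, 0, 0, 0, 0, 1],
  [0, 0, 0, 0, 0, 0, 1],
])

```text
time: 2.85
tool_pos: [0.5672, 0.2646, 0.204]
tool_rot: [-0.24, -0.139, 0.96, -0.035]
contact_force: [-0.0, -0.1, -0.2]
gripper_width: 0.998
grasp_force: 0.0
```

```bash
python3 - <<'E'
from h import *
from plant import manip
import cv2
st()
f=manip.grab_frame("side");g=manip.grab_frame("top")
a=cv2.resize(f["img"][240:370,140:240],None,fx=4.5,fy=4.5,interpolation=2);b=cv2.resize(g["img"][170:245,130:195],None,fx=5,fy=5,interpolation=2)
o=np.zeros((590,790,3),np.uint8);o[:a.shape[0],:a.shape[1]]=a;o[:b.shape[0],452:452+b.shape[1]]=b;cv2.imwrite("pics/g1.png",o)
E
```

```text
t 2.85 p [0.5672 0.2646 0.204 ] j [ 0.312  0.393  1.315  0.012  1.924 -1.545] F [-0.  -0.1 -0.2] w 0.998 g 0.0
[[-0.846, -0.283, -0.451], [-0.25, 0.959, -0.134], [0.471, -0.0, -0.882]]
```

View pics/g1.png

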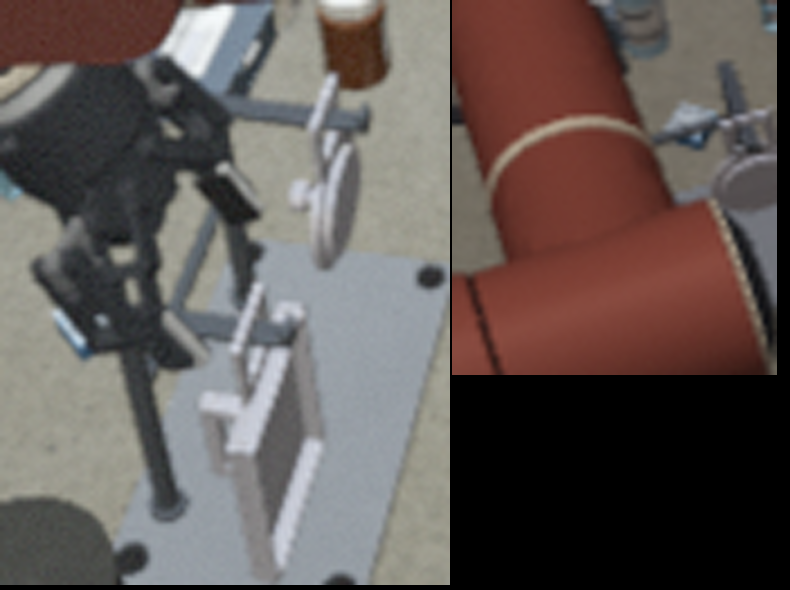

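The fingers straddle the tab: pads near crop (190,340) and (235,190), tab at (255,310). I go down 2 cm and close.

>>> move_arm([
  [-0.5, 0, 0.93, 0, 0, 0, 1],
  [-0.5, 0, 0.93, 0, 0, 0, 1],
  [0, 0, 0, 0, 0, 0, 0.4],
  [0, 0, 0, 0, 0, 0, 0],
  [0, 0, 0, 0, 0, 0, -1],
  [0, 0, 0, 0, 0, 0, -1],
  [0, 0, 0, 0, 0, 0, -1],
  [0, 0, 0, 0, 0, 0, -1],
  [0, 0, 0, 0, 0, 0, -1],
  [0, 0, 0, 0, 0, 0, -1],
])

```text
time: 3.78
tool_pos: [0.569, 0.265, 0.1845]
tool_rot: [-0.239, -0.139, 0.96, -0.034]
contact_force: [2.2, 0.6, 2.3]
gripper_width: 0.461
grasp_force: 60.2
```

```bash
python3 -c "
from h import *
st()"
```

```text
t 3.78 p [0.569  0.265  0.1845] j [ 0.312  0.409  1.327  0.012  1.893 -1.545] F [2.2 0.6 2.3] w 0.461 g 60.2
[[-0.847, -0.283, -0.449], [-0.25, 0.959, -0.133], [0.468, 0.0, -0.884]]
```

>>> move_arm([
  [0.23, 0, -0.44, 0, 0, 0, -1],
  [0.23, 0, -0.44, 0, 0, 0, -1],
  [0.23, 0, -0.44, 0, 0, 0, -1],
  [0, 0, 0, 0, 0, 0, -1],
])

```text
time: 4.12
tool_pos: [0.5688, 0.265, 0.1994]
tool_rot: [-0.239, -0.139, 0.96, -0.035]
contact_force: [-0.5, -0.3, -1.5]
gripper_width: 0.461
grasp_force: 60.5
```

```bash
python3 - <<'E'
from h import *
from plant import manip
import cv2
st()
f=manip.grab_frame("side")
a=cv2.resize(f["img"][240:370,140:240],None,fx=4.5,fy=4.5,interpolation=2);cv2.imwrite("pics/g2.png",a)
E
```

```text
t 4.12 p [0.5688 0.265  0.1994] j [ 0.312  0.398  1.315  0.012  1.916 -1.545] F [-0.5 -0.3 -1.5] w 0.461 g 60.5
[[-0.847, -0.283, -0.449], [-0.25, 0.959, -0.133], [0.469, 0.0, -0.883]]
```

View pics/g2.png

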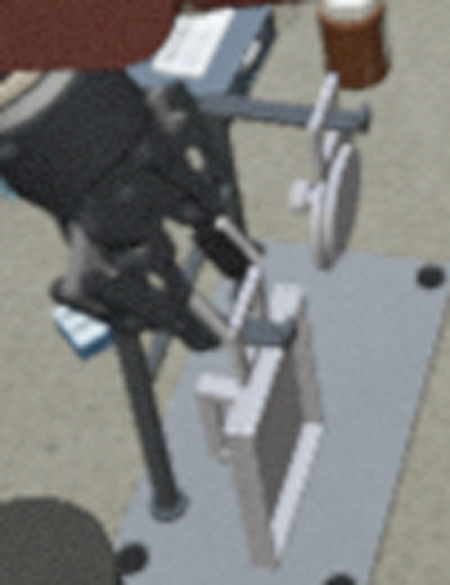

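The cover is lifted clear of the hook face. I draw it out past the tip.

>>> move_arm([
  [1.03, 0, 0.55, 0, 0, 0, -1],
  [1.03, 0, 0.55, 0, 0, 0, -1],
  [1.03, 0, 0.55, 0, 0, 0, -1],
  [1.03, 0, 0.55, 0, 0, 0, -1],
  [1.03, 0, 0.55, 0, 0, 0, -1],
  [1.03, 0, 0.55, 0, 0, 0, -1],
  [0, 0, 0, 0, 0, 0, -1],
])

```text
time: 4.75
tool_pos: [0.4998, 0.2447, 0.1981]
tool_rot: [-0.24, -0.139, 0.96, -0.035]
contact_force: [-0.3, 0.5, -2.5]
gripper_width: 0.457
grasp_force: 60.7
```

```bash
cat >> h.py <<'E'
from scipy.spatial.transform import Slerp
def plan(p0,M0,wps,nd=2):
    """wps: list of (p,M,n); prints rounded rows (tool-frame increments), tracking rounding"""
    out=[];p,M=np.array(p0),np.array(M0)
    for pt,Mt,n in wps:
        ps=p.copy();S=Slerp([0,1],Rn.from_matrix([M,Mt]))
        for k in range(1,n+1):
            pk=ps+(np.array(pt)-ps)*k/n;Rk=S(k/n).as_matrix()
            d=(M.T@(pk-p)*100).round(nd);w=np.degrees(Rn.from_matrix(M.T@Rk).as_rotvec()).round(1)
            p=p+M@d/100;M=M@Rn.from_rotvec(np.radians(w)).as_matrix();out.append([*(d+0.),*(w+0.)])
    for o in out: print([round(float(v),2) for v in o])
    return p,M
E
python3 - <<'E'
from h import *
s,p,M=st()
Ry=lambda ax,a:Rn.from_rotvec(np.radians(a)*np.array(ax)).as_matrix()
# 1 raise, 2 travel + yaw -37deg, 3 pitch
p1=p+[-.03,0,.07]
M2=Ry([0,0,1],-35)@M; p2=np.array([.45,-.12,.30])
M3=M2@Ry([0,1,0],-45)
plan(p,M,[(p1,M,3),(p2,M2,11),(p2,M3,7)])
E
```

```text
t 4.75 p [0.4998 0.2447 0.1981] j [ 0.315  0.241  1.511  0.014  1.88  -1.543] F [-0.3  0.5 -2.5] w 0.457 g 60.7
[[-0.846, -0.284, -0.452], [-0.25, 0.959, -0.134], [0.471, 0.0, -0.882]]
[1.94, 0.28, -1.61, 0.0, 0.0, 0.0]
[1.95, 0.29, -1.6, 0.0, 0.0, 0.0]
[1.94, 0.28, -1.61, 0.0, 0.0, 0.0]
[1.12, -3.13, 0.27, -1.5, 0.0, 2.8]
[0.96, -3.18, 0.18, -1.5, 0.0, 2.8]
[0.81, -3.24, 0.11, -1.5, 0.0, 2.8]
[0.65, -3.27, 0.01, -1.5, 0.0, 2.8]
[0.49, -3.29, -0.07, -1.5, 0.0, 2.8]
[0.32, -3.32, -0.15, -1.5, 0.0, 2.8]
[0.17, -3.32, -0.25, -1.5, 0.0, 2.8]
[0.0, -3.31, -0.33, -1.5, 0.0, 2.9]
[-0.17, -3.31, -0.41, -1.5, 0.0, 2.8]
[-0.32, -3.28, -0.51, -1.5, 0.0, 2.8]
[-0.49, -3.24, -0.58, -1.5, 0.0, 2.8]
[0.0, 0.0, 0.0, 0.0, -6.4, 0.0]
[0.0, 0.0, 0.0, 0.0, -6.5, 0.0]
[0.0, 0.0, 0.0, 0.0, -6.4, 0.0]
[0.0, 0.0, 0.0, 0.0, -6.4, 0.0]
[0.0, 0.0, 0.0, 0.0, -6.4, 0.0]
[0.0, 0.0, 0.0, 0.0, -6.5, 0.0]
[0.0, 0.0, 0.0, 0.0, -6.4, 0.0]
```

>>> move_arm([
  [1.94, 0.28, -1.61, 0, 0, 0, -1],
  [1.95, 0.29, -1.6, 0, 0, 0, -1],
  [1.94, 0.28, -1.61, 0, 0, 0, -1],
  [1.12, -3.13, 0.27, -1.5, 0, 2.8, -1],
  [0.96, -3.18, 0.18, -1.5, 0, 2.8, -1],
  [0.81, -3.24, 0.11, -1.5, 0, 2.8, -1],
  [0.65, -3.27, 0.01, -1.5, 0, 2.8, -1],
  [0.49, -3.29, -0.07, -1.5, 0, 2.8, -1],
  [0.32, -3.32, -0.15, -1.5, 0, 2.8, -1],
  [0.17, -3.32, -0.25, -1.5, 0, 2.8, -1],
  [0, -3.31, -0.33, -1.5, 0, 2.9, -1],
  [-0.17, -3.31, -0.41, -1.5, 0, 2.8, -1],
  [-0.32, -3.28, -0.51, -1.5, 0, 2.8, -1],
  [-0.49, -3.24, -0.58, -1.5, 0, 2.8, -1],
  [0, 0, 0, 0, 0, 0, -1],
])

```text
time: 6.0
tool_pos: [0.4513, -0.1251, 0.3004]
tool_rot: [-0.238, 0.161, 0.957, 0.039]
contact_force: [0.4, 0.5, -1.4]
gripper_width: 0.457
grasp_force: 61.6
```

>>> move_arm([
  [0, 0, 0, 0, -5, 0, -1],
  [0, 0, 0, 0, -5, 0, -1],
  [0, 0, 0, 0, -5, 0, -1],
  [0, 0, 0, 0, -5, 0, -1],
  [0, 0, 0, 0, -5, 0, -1],
  [0, 0, 0, 0, -5, 0, -1],
  [0, 0, 0, 0, -5, 0, -1],
  [0, 0, 0, 0, -5, 0, -1],
  [0, 0, 0, 0, -5, 0, -1],
  [0, 0, 0, 0, 0, 0, -1],
  [0, 0, 0, 0, 0, 0, -1],
])

```text
time: 6.92
tool_pos: [0.4506, -0.1192, 0.2998]
tool_rot: [0.145, 0.16, 0.976, -0.023]
contact_force: [-0.5, -0.3, -1.5]
gripper_width: 0.46
grasp_force: 60.5
```

```bash
python3 - <<'E'
from h import *
from plant import manip
import cv2
st()
f=manip.grab_frame("side");g=manip.grab_frame("top")
o=np.hstack([cv2.resize(f["img"][140:340,180:380],(400,400)),cv2.resize(g["img"][140:300,200:360],(400,400))]);cv2.imwrite("pics/g3.png",o)
E
```

```text
t 6.92 p [ 0.4506 -0.1192  0.2998] j [-0.44  -0.599  2.045  0.035  1.402 -1.687] F [-0.5 -0.3 -1.5] w 0.46 g 60.5
[[-0.907, 0.318, 0.276], [0.305, 0.948, -0.091], [-0.29, 0.001, -0.957]]
```

View pics/g3.png

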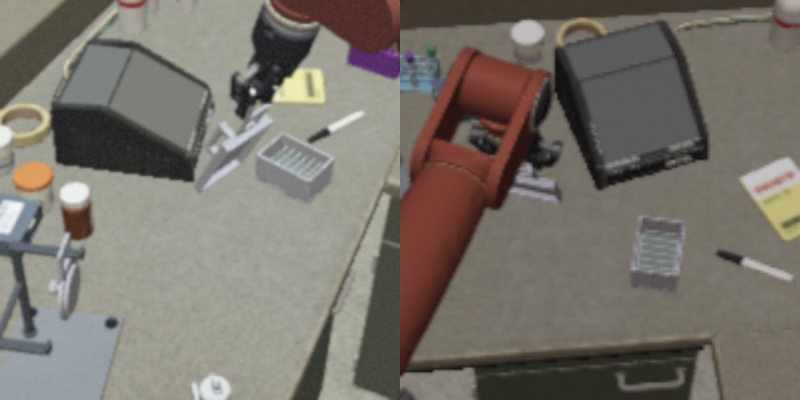

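The side view shows the cover held by its tab at about 45°, handle side up, over clear worktop; the dish and bottle are untouched. I keep pitching and lower it.

```bash
python3 - <<'E'
from h import *
s,p,M=st()
M3=M@Rn.from_euler("y",-28,degrees=True).as_matrix()
plan(p,M,[([.48,-.125,.13],M3,10)])
E
```

```text
t 7.02 p [ 0.4516 -0.1197  0.3002] j [-0.44  -0.596  2.043  0.035  1.402 -1.688] F [-0.1 -0.2 -1.8] w 0.458 g 60.4
[[-0.907, 0.318, 0.276], [0.305, 0.948, -0.091], [-0.29, 0.001, -0.957]]
[0.22, 0.04, 1.71, 0.0, -2.8, 0.0]
[0.3, 0.04, 1.7, 0.0, -2.8, 0.0]
[0.39, 0.03, 1.68, 0.0, -2.8, 0.0]
[0.47, 0.04, 1.67, 0.0, -2.8, 0.0]
[0.55, 0.04, 1.63, 0.0, -2.8, 0.0]
[0.62, 0.04, 1.61, 0.0, -2.8, 0.0]
[0.71, 0.04, 1.58, 0.0, -2.8, 0.0]
[0.78, 0.03, 1.54, 0.0, -2.8, 0.0]
[0.86, 0.04, 1.49, 0.0, -2.8, 0.0]
[0.93, 0.04, 1.46, 0.0, -2.8, 0.0]
```

>>> move_arm([
  [0.22, 0.04, 1.71, 0, -2.8, 0, -1],
  [0.3, 0.04, 1.7, 0, -2.8, 0, -1],
  [0.39, 0.04, 1.68, 0, -2.8, 0, -1],
  [0.47, 0.04, 1.67, 0, -2.8, 0, -1],
  [0.55, 0.04, 1.63, 0, -2.8, 0, -1],
  [0.62, 0.04, 1.61, 0, -2.8, 0, -1],
  [0.71, 0.04, 1.58, 0, -2.8, 0, -1],
  [0.78, 0.04, 1.54, 0, -2.8, 0, -1],
  [0.86, 0.04, 1.49, 0, -2.8, 0, -1],
  [0.93, 0.04, 1.46, 0, -2.8, 0, -1],
  [0, 0, 0, 0, 0, 0, -1],
  [0, 0, 0, 0, 0, 0, -1],
])

```text
time: 8.02
tool_pos: [0.4794, -0.1245, 0.1279]
tool_rot: [0.375, 0.149, 0.913, -0.06]
contact_force: [0.9, -0.6, -1.7]
gripper_width: 0.456
grasp_force: 61.8
```

```bash
python3 - <<'E'
from h import *
s,p,M=st();b=90-28-np.degrees(np.arcsin(-M[2,2]))
print("alpha",np.degrees(np.arcsin(-M[2,2])))
M3=M@Rn.from_euler("y",-7,degrees=True).as_matrix()
plan(p,M,[([p[0],p[1],.058],M3,8)])
E
```

```text
t 8.02 p [ 0.4794 -0.1245  0.1279] j [-0.461 -0.742  2.526  0.176  0.59  -1.814] F [ 0.9 -0.6 -1.7] w 0.456 g 61.8
[[-0.674, 0.318, 0.666], [0.227, 0.948, -0.222], [-0.703, 0.002, -0.712]]
alpha 45.36392951450707
[0.61, 0.0, 0.62, 0.0, -0.9, 0.0]
[0.63, 0.0, 0.61, 0.0, -0.8, 0.0]
[0.63, 0.0, 0.61, 0.0, -0.9, 0.0]
[0.64, -0.01, 0.59, 0.0, -0.9, 0.0]
[0.65, 0.0, 0.58, 0.0, -0.9, 0.0]
[0.66, 0.0, 0.58, 0.0, -0.8, 0.0]
[0.67, 0.0, 0.56, 0.0, -0.9, 0.0]
[0.68, 0.0, 0.55, 0.0, -0.9, 0.0]
```

```bash
python3 - <<'E'
from h import *
s,p,M=st()
plan(p,M,[([.515,-.115,.128],M,2),([.52,-.115,.072],M,4)])
print("1cm down:",M.T@[0,0,-1])
E
```

```text
t 8.02 p [ 0.4794 -0.1245  0.1279] j [-0.461 -0.742  2.526  0.176  0.59  -1.814] F [ 0.9 -0.6 -1.7] w 0.456 g 61.8
[[-0.674, 0.318, 0.666], [0.227, 0.948, -0.222], [-0.703, 0.002, -0.712]]
[-1.1, 1.02, 1.08, 0.0, 0.0, 0.0]
[-1.09, 1.01, 1.08, 0.0, 0.0, 0.0]
[0.9, 0.04, 1.08, 0.0, 0.0, 0.0]
[0.9, 0.04, 1.08, 0.0, 0.0, 0.0]
[0.9, 0.03, 1.08, 0.0, 0.0, 0.0]
[0.9, 0.04, 1.07, 0.0, 0.0, 0.0]
1cm down: [ 0.70259919 -0.00166906  0.71158387]
```

>>> move_arm([
  [-1.1, 1.02, 1.08, 0, 0, 0, -1],
  [-1.1, 1.02, 1.08, 0, 0, 0, -1],
  [0.9, 0.04, 1.08, 0, 0, 0, -1],
  [0.9, 0.04, 1.08, 0, 0, 0, -1],
  [0.9, 0.04, 1.08, 0, 0, 0, -1],
  [0.9, 0.04, 1.08, 0, 0, 0, -1],
  [0, 0, 0, 0, 0, 0, -1],
  [0, 0, 0, 0, 0, 0, -1],
])

```text
time: 8.68
tool_pos: [0.5227, -0.116, 0.0758]
tool_rot: [0.378, 0.149, 0.912, -0.061]
contact_force: [1.2, 0.1, -1.7]
gripper_width: 0.458
grasp_force: 65.7
```

```bash
python3 - <<'E'
from h import *
from plant import manip
import cv2
st()
E
```

```text
t 8.68 p [ 0.5227 -0.116   0.0758] j [-0.378 -0.44   2.453  0.116  0.345 -1.718] F [ 1.2  0.1 -1.7] w 0.458 g 65.7
[[-0.67, 0.318, 0.671], [0.226, 0.948, -0.224], [-0.707, 0.001, -0.707]]
```

>>> move_arm([
  [0.28, 0, 0.28, 0, 0, 0, -1],
  [0.28, 0, 0.28, 0, 0, 0, -1],
  [0.14, 0, 0.14, 0, 0, 0, -1],
  [0, 0, 0, 0, 0, 0, -1],
])

```text
time: 9.02
tool_pos: [0.5212, -0.1156, 0.0643]
tool_rot: [0.378, 0.149, 0.912, -0.061]
contact_force: [1.4, -0.1, -1.3]
gripper_width: 0.455
grasp_force: 66.4
```

>>> move_arm([
  [0.14, 0, 0.14, 0, 0, 0, -1],
  [0.14, 0, 0.14, 0, 0, 0, -1],
  [0, 0, 0, 0, 0, 0, -1],
])

```text
time: 9.27
tool_pos: [0.5209, -0.1154, 0.0598]
tool_rot: [0.377, 0.149, 0.912, -0.061]
contact_force: [0.5, -0.7, -1.8]
gripper_width: 0.454
grasp_force: 66.6
```

>>> move_arm([
  [0.14, 0, 0.14, 0, 0, 0, -1],
  [0.14, 0, 0.14, 0, 0, 0, -1],
  [0, 0, 0, 0, 0, 0, -1],
])

```text
time: 9.52
tool_pos: [0.5209, -0.1154, 0.0557]
tool_rot: [0.377, 0.149, 0.912, -0.061]
contact_force: [-0.0, -0.2, -1.5]
gripper_width: 0.455
grasp_force: 66.8
```

```bash
python3 - <<'E'
from h import *
s,p,M=st()
M3=M@Rn.from_euler("y",-7,degrees=True).as_matrix()
plan(p,M,[(p+[-.0045*.95,.0045*.3,-.019],M3,6)])
E
```

```text
t 9.52 p [ 0.5209 -0.1154  0.0557] j [-0.379 -0.392  2.462  0.137  0.291 -1.74 ] F [-0.  -0.2 -1.5] w 0.455 g 66.8
[[-0.671, 0.318, 0.67], [0.226, 0.948, -0.224], [-0.706, 0.001, -0.708]]
[0.28, 0.0, 0.17, 0.0, -1.2, 0.0]
[0.28, 0.0, 0.17, 0.0, -1.1, 0.0]
[0.28, -0.01, 0.16, 0.0, -1.2, 0.0]
[0.29, 0.0, 0.15, 0.0, -1.2, 0.0]
[0.29, 0.0, 0.15, 0.0, -1.1, 0.0]
[0.29, 0.0, 0.14, 0.0, -1.2, 0.0]
```

>>> move_arm([
  [0.28, 0, 0.17, 0, -1.2, 0, -1],
  [0.28, 0, 0.17, 0, -1.1, 0, -1],
  [0.28, 0, 0.16, 0, -1.2, 0, -1],
  [0, 0, 0, 0, 0, 0, -1],
])

```text
time: 9.85
tool_pos: [0.5177, -0.1142, 0.0448]
tool_rot: [0.404, 0.147, 0.9, -0.065]
contact_force: [-0.0, 0.5, -0.9]
gripper_width: 0.459
grasp_force: 66.9
```

>>> move_arm([
  [0.29, 0, 0.15, 0, -1.2, 0, -1],
  [0.29, 0, 0.15, 0, -1.1, 0, -1],
  [0.29, 0, 0.14, 0, -1.2, 0, -1],
  [0, 0, 0, 0, 0, 0, -1],
])

```text
time: 10.18
tool_pos: [0.5154, -0.1144, 0.0387]
tool_rot: [0.429, 0.145, 0.889, -0.068]
contact_force: [0.5, -0.2, -1.0]
gripper_width: 0.454
grasp_force: 66.8
```

```bash
python3 - <<'E'
from h import *
st()
E
```

```text
t 10.18 p [ 0.5154 -0.1144  0.0387] j [-0.389 -0.365  2.531  0.617  0.095 -2.224] F [ 0.5 -0.2 -1. ] w 0.454 g 66.8
[[-0.589, 0.317, 0.743], [0.2, 0.949, -0.246], [-0.783, 0.004, -0.622]]
```

>>> move_arm([
  [0, 0, 0, 0, 0, 0, 0.5],
  [0, 0, 0, 0, 0, 0, 1],
  [0, 0, 0, 0, 0, 0, 1],
  [0, 0, 0, 0, 0, 0, 1],
  [0, 0, 0, 0, 0, 0, 1],
  [0, 0, 0, 0, 0, 0, 1],
])

```text
time: 10.68
tool_pos: [0.5163, -0.1148, 0.04]
tool_rot: [0.43, 0.145, 0.888, -0.069]
contact_force: [-0.2, -0.5, -0.1]
gripper_width: 1.001
grasp_force: 0.0
```

>>> move_arm([
  [0, 0, -1.5, 0, 0, 0, 1],
  [0, 0, -2.5, 0, 0, 0, 1],
  [0, 0, -3, 0, 0, 0, 1],
  [0, 0, -3, 0, 2, 0, 1],
  [0, 0, -3, 0, 5, 0, 1],
  [0, 0, -2, 0, 7, 0, 1],
  [0, 0, -1, 0, 7, 0, 1],
  [0, 0, 0, 0, 7, 0, 1],
  [0, 0, 0, 0, 7, 0, 1],
  [0, 0, 0, 0, 7, 0, 1],
  [0, 0, 0, 0, 7, 0, 1],
  [0, 0, 0, 0, 3, 0, 1],
])

```text
time: 11.68
tool_pos: [0.4494, -0.0832, 0.1449]
tool_rot: [-0.009, 0.162, 0.987, 0.001]
contact_force: [-0.1, -0.1, -0.7]
gripper_width: 0.999
grasp_force: 0.0
```

```bash
python3 - <<'E'
from h import *
from plant import manip
import cv2
st()
f=manip.grab_frame("side");g=manip.grab_frame("top")
for n,x in(("side",f),("top",g)): pickle.dump(x,open(n+"1.pkl","wb"))
a=cv2.resize(f["img"][170:300,200:330],None,fx=3.5,fy=3.5,interpolation=2);b=cv2.resize(g["img"][165:285,225:325],None,fx=3.5,fy=3.5,interpolation=2)
o=np.zeros((460,800,3),np.uint8);o[:455,:440]=a[:455,:440];o[:420,445:795]=b
cv2.imwrite("pics/g4.png",o)
E
```

```text
t 11.68 p [ 0.4494 -0.0832  0.1449] j [-3.450e-01 -2.880e-01  2.065e+00 -2.000e-03  1.383e+00 -1.589e+00] F [-0.1 -0.1 -0.7] w 0.999 g 0.0
[[-0.947, 0.32, -0.018], [0.32, 0.947, 0.005], [0.019, -0.001, -1.0]]
```

View pics/g4.png

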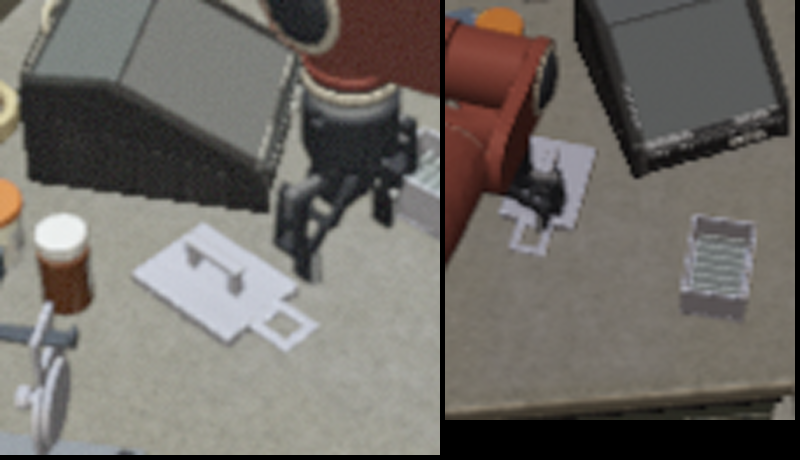

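The cover lies flat with its handle up. Side crop: plate corners (135,272), (203,225), (297,292), (230,340), tab end (288,350)–(318,323). I fit its pose.

```bash
python3 - <<'E'
from h import *
S=lambda x,y:((x+.5)/3.5-.5+200,(y+.5)/3.5-.5+170)
T=lambda x,y:((x-445+.5)/3.5-.5+225,(y+.5)/3.5-.5+165)
a=[("side",(.062,.047,.015),S(134,272)),("side",(.062,-.047,.015),S(203,225)),("side",(-.062,.047,.012),S(230,338)),("side",(-.062,-.047,.015),S(297,291)),
("side",(-.11,.022,.0125),S(288,350)),("side",(-.11,-.022,.0125),S(318,323)),("side",(.033,0,.048),S(187,243)),("side",(-.033,0,.048),S(241,274))]
b=[("top",(.062,-.047,.015),T(596,149)),("top",(-.062,-.047,.015),T(570,228)),("top",(-.11,.022,.0125),T(510,248)),("top",(-.11,-.022,.0125),T(545,255))]
for o in (a+b,a,b):
    q,r=fit(o,[.6,-.14,-.3]);print(q.round(4),np.degrees(q[2]).round(2),r.round(1).tolist())
E
```

```text
[ 0.6013 -0.1413 -0.3   ] -17.19 [[-0.8, 0.1], [-0.4, -1.0], [-0.4, 0.8], [0.3, -2.4], [-0.2, 0.5], [0.5, 0.5], [0.2, -2.2], [-0.2, -1.5], [-0.6, 0.0], [0.7, 0.3], [-0.4, 1.3], [-0.4, 1.2]]
[ 0.6    -0.1396 -0.3003] -17.21 [[-0.7, 0.5], [-0.3, -0.6], [-0.3, 1.2], [0.4, -1.9], [-0.0, 1.0], [0.7, 1.0], [0.4, -1.8], [-0.1, -1.0]]
[ 0.605  -0.1437 -0.3202] -18.35 [[0.1, -0.5], [0.8, -0.3], [-0.4, 0.3], [-0.4, 0.4]]
```

```bash
python3 - <<'E'
from h import *
s,p,M=st()
M3=Rn.from_euler("z",-18.2,degrees=True).as_matrix()@np.diag([-1,1,-1.])
plan(p,M,[([.604,-.143,.145],M3,5),([.604,-.143,.042],M3,6)])
E
```

```text
t 11.78 p [ 0.4488 -0.083   0.1439] j [-3.450e-01 -2.900e-01  2.069e+00 -1.000e-03  1.380e+00 -1.590e+00] F [-0.4 -1.3 -1.2] w 1.002 g 0.0
[[-0.947, 0.32, -0.016], [0.32, 0.947, 0.004], [0.017, -0.001, -1.0]]
[-3.32, -0.14, -0.08, 0.0, -0.2, -0.1]
[-3.33, -0.15, -0.06, 0.0, -0.2, -0.1]
[-3.32, -0.16, -0.05, 0.0, -0.2, -0.1]
[-3.32, -0.16, -0.04, 0.0, -0.2, -0.1]
[-3.33, -0.17, -0.03, -0.1, -0.1, -0.1]
[0.0, 0.0, 1.72, 0.0, 0.0, 0.0]
[0.0, 0.0, 1.71, 0.0, 0.0, 0.0]
[0.0, 0.0, 1.72, 0.0, 0.0, 0.0]
[0.0, 0.0, 1.71, 0.0, 0.0, 0.0]
[0.0, 0.0, 1.72, 0.0, 0.0, 0.0]
[-0.01, -0.01, 1.72, 0.0, 0.0, 0.0]
```

>>> move_arm([
  [-3.32, -0.16, -0.05, 0, -0.2, -0.1, 1],
  [-3.32, -0.16, -0.05, 0, -0.2, -0.1, 1],
  [-3.32, -0.16, -0.05, 0, -0.2, -0.1, 1],
  [-3.32, -0.16, -0.05, 0, -0.2, -0.1, 1],
  [-3.32, -0.16, -0.05, 0, -0.2, -0.1, 1],
  [0, 0, 1.72, 0, 0, 0, 1],
  [0, 0, 1.72, 0, 0, 0, 1],
  [0, 0, 1.72, 0, 0, 0, 1],
  [0, 0, 1.72, 0, 0, 0, 1],
  [0, 0, 1.72, 0, 0, 0, 1],
  [0, 0, 1.72, 0, 0, 0, 1],
  [0, 0, 0, 0, 0, 0, 1],
  [0, 0, 0, 0, 0, 0, 1],
])

```text
time: 12.87
tool_pos: [0.6011, -0.1418, 0.041]
tool_rot: [-0.0, 0.158, 0.987, -0.0]
contact_force: [-1.0, 0.7, 0.7]
gripper_width: 0.999
grasp_force: 0.0
```

>>> move_arm([
  [0, 0, 0, 0, 0, 0, 0.4],
  [0, 0, 0, 0, 0, 0, 0],
  [0, 0, 0, 0, 0, 0, -0.4],
  [0, 0, 0, 0, 0, 0, -1],
  [0, 0, 0, 0, 0, 0, -1],
  [0, 0, 0, 0, 0, 0, -1],
  [0, 0, 0, 0, 0, 0, -1],
  [0, 0, 0, 0, 0, 0, -1],
  [0, 0, 0, 0, 0, 0, -1],
])

```text
time: 13.62
tool_pos: [0.6029, -0.1426, 0.0424]
tool_rot: [0.001, 0.158, 0.987, -0.0]
contact_force: [-1.2, 0.9, 4.6]
gripper_width: 0.093
grasp_force: 58.9
```

```bash
python3 - <<'E'
from h import *
st()
E
```

```text
t 13.62 p [ 0.6029 -0.1426  0.0424] j [-3.520e-01  2.170e-01  1.760e+00 -1.000e-03  1.163e+00 -1.606e+00] F [-1.2  0.9  4.6] w 0.093 g 58.9
[[-0.95, 0.311, 0.002], [0.311, 0.95, -0.001], [-0.002, -0.001, -1.0]]
```

Handle gripped. I lift and carry it over the dish.

```bash
python3 - <<'E'
from h import *
s,p,M=st()
M3=Rn.from_euler("z",-14.4,degrees=True).as_matrix()@np.diag([-1,1,-1.])
plan(p,M,[(p+[0,0,.157],M,6),([.447,-.336,.2],M3,8)])
E
```

```text
t 13.62 p [ 0.6029 -0.1426  0.0424] j [-3.520e-01  2.170e-01  1.760e+00 -1.000e-03  1.163e+00 -1.606e+00] F [-1.2  0.9  4.6] w 0.093 g 58.9
[[-0.95, 0.311, 0.002], [0.311, 0.95, -0.001], [-0.002, -0.001, -1.0]]
[-0.01, 0.0, -2.62, 0.0, 0.0, 0.0]
[0.0, 0.0, -2.61, 0.0, 0.0, 0.0]
[-0.01, 0.0, -2.62, 0.0, 0.0, 0.0]
[0.0, -0.01, -2.62, 0.0, 0.0, 0.0]
[-0.01, 0.0, -2.61, 0.0, 0.0, 0.0]
[-0.01, 0.0, -2.62, 0.0, 0.0, 0.0]
[1.1, -2.9, -0.01, 0.0, 0.0, -0.5]
[1.12, -2.9, -0.01, 0.0, 0.0, -0.4]
[1.15, -2.89, 0.0, 0.0, 0.0, -0.5]
[1.17, -2.87, -0.01, 0.0, 0.1, -0.5]
[1.19, -2.87, -0.01, 0.0, 0.0, -0.4]
[1.22, -2.86, 0.0, 0.0, 0.0, -0.5]
[1.24, -2.84, -0.01, 0.0, 0.0, -0.5]
[1.26, -2.84, 0.0, 0.0, 0.0, -0.4]
```

>>> move_arm([
  [0, 0, -2.62, 0, 0, 0, -1],
  [0, 0, -2.62, 0, 0, 0, -1],
  [0, 0, -2.62, 0, 0, 0, -1],
  [0, 0, -2.62, 0, 0, 0, -1],
  [0, 0, -2.62, 0, 0, 0, -1],
  [0, 0, -2.62, 0, 0, 0, -1],
  [1.1, -2.9, 0, 0, 0, -0.5, -1],
  [1.12, -2.9, 0, 0, 0, -0.4, -1],
  [1.15, -2.89, 0, 0, 0, -0.5, -1],
  [1.17, -2.87, 0, 0, 0, -0.5, -1],
  [1.19, -2.87, 0, 0, 0, -0.4, -1],
  [1.22, -2.86, 0, 0, 0, -0.5, -1],
  [1.24, -2.84, 0, 0, 0, -0.5, -1],
  [1.26, -2.84, 0, 0, 0, -0.4, -1],
  [0, 0, 0, 0, 0, 0, -1],
  [0, 0, 0, 0, 0, 0, -1],
])

```text
time: 14.95
tool_pos: [0.4452, -0.3363, 0.1977]
tool_rot: [0.0, 0.127, 0.992, 0.0]
contact_force: [0.7, -0.5, -3.6]
gripper_width: 0.096
grasp_force: 58.7
```

```bash
cat > e.py <<'E'
from h import *
import cv2
from scipy.ndimage import map_coordinates
from scipy.optimize import minimize
def seg(a,b,n=40):return np.array(a)+(np.array(b)-a)*np.linspace(.03,.97,n)[:,None]
def loop(lx,ly,z,x0=0):
    c=[(x0+sx*lx/2,sy*ly/2,z) for sx,sy in((1,1),(1,-1),(-1,-1),(-1,1))];return [seg(c[i],c[(i+1)%4]) for i in range(4)]
def gradmap(img):
    g=cv2.GaussianBlur(img,(0,0),.8).astype(float)
    gx=np.sqrt(sum(cv2.Scharr(g[:,:,k],-1,1,0)**2+cv2.Scharr(g[:,:,k],-1,0,1)**2 for k in range(3)))
    return np.minimum(gx,np.percentile(gx,97))
def efit(views,segs,q0,hw=(.010,.010,.08)):
    """views: [(cam,img)], segs in own frame w/ z; grid+simplex maximise mean edge strength"""
    G=[(n,gradmap(i)) for n,i in views];P=np.vstack(segs)
    def cost(q):
        X=place(q,P);return -sum(map_coordinates(g,proj(n,X).T[::-1],order=1).mean() for n,g in G)
    best=min(((cost(q0+np.array([a,b,c])),a,b,c) for a in np.linspace(-hw[0],hw[0],9) for b in np.linspace(-hw[1],hw[1],9) for c in np.linspace(-hw[2],hw[2],7)))
    x0=np.array(q0)+best[1:]
    r=minimize(cost,x0,method="Nelder-Mead",options=dict(initial_simplex=[x0,x0+[.003,0,0],x0+[0,.003,0],x0+[0,0,.03]],xatol=1e-5,fatol=1e-3))
    return r.x,r.fun
E
python3 - <<'E'
from e import *
from plant import manip
s,p,M=st()
f=manip.grab_frame("side");g=manip.grab_frame("top")
for n,x in(("side",f),("top",g)): pickle.dump(x,open(n+"2.pkl","wb"))
dish=loop(.108,.078,.055)+loop(.1,.07,.055)
I0={n:F[n]["img"] for n in F}
for nm,v in(("both",["side","top"]),("side",["side"]),("top",["top"])):
    q,c=efit([(n,I0[n]) for n in v],dish,[.447,-.336,-.2516]);print("dish",nm,q.round(4),np.degrees(q[2]).round(2),round(c,1))
zo=p[2]-.033
cov=loop(.124,.094,zo+.005)
tab=[seg((-.062,-.022,zo+.004),(-.11,-.022,zo+.004)),seg((-.11,-.022,zo+.004),(-.11,.022,zo+.004)),seg((-.11,.022,zo+.004),(-.062,.022,zo+.004)),seg((-.1,-.012,zo+.005),(-.1,.012,zo+.005))]
for nm,v in(("both",[("side",f),("top",g)]),("side",[("side",f)]),("top",[("top",g)])):
    q,c=efit([(n,i["img"]) for n,i in v],cov+tab,[p[0],p[1],-.2516]);print("cover",nm,q.round(4),np.degrees(q[2]).round(2),round(c,1))
a=cv2.resize(f["img"][140:265,285:405],None,fx=3.3,fy=3.3,interpolation=2);b=cv2.resize(g["img"][185:285,265:350],None,fx=4.5,fy=4.5,interpolation=2)
o=np.zeros((455,790,3),np.uint8);o[:a.shape[0],:a.shape[1]]=a;o[:b.shape[0],400:400+b.shape[1]]=b;cv2.imwrite("pics/g5.png",o)
E
```

```text
t 14.95 p [ 0.4452 -0.3363  0.1977] j [-7.810e-01 -8.700e-02  1.801e+00  1.000e-03  1.428e+00 -2.096e+00] F [ 0.7 -0.5 -3.6] w 0.096 g 58.7
[[-0.968, 0.252, 0.001], [0.252, 0.968, 0.001], [-0.0, 0.001, -1.0]]
dish both [ 0.4439 -0.3299 -0.2503] -14.34 -1405.0
dish side [ 0.4426 -0.3288 -0.2547] -14.6 -874.5
dish top [ 0.4447 -0.3372 -0.2684] -15.38 -620.0
cover both [ 0.4456 -0.334  -0.2535] -14.53 -1523.6
cover side [ 0.4449 -0.3335 -0.249 ] -14.27 -896.8
cover top [ 0.4371 -0.3324 -0.2649] -15.18 -745.3
```

```bash
cat > r.py <<'E'
from e import *
K=8
def pts(n,q,P,org): return ((proj(n,place(q,P))-org+.5)*K).astype(np.float32)
def rect(lx,ly,z): return [(sx*lx/2,sy*ly/2,z) for sx,sy in((1,1),(1,-1),(-1,-1),(-1,1))]
def fill(sz,p,conv=False):
    m=np.zeros(sz,np.uint8);p=cv2.convexHull(p) if conv else p
    cv2.fillPoly(m,[(p*16).round().astype(np.int32)],1,shift=4);return m
def labels(n,q,org,wh,box):  # box(es): list of callables -> label image
    L=np.zeros((wh[1]*K,wh[0]*K),np.uint8);return box(n,q,org,L)
def walls(n,q,org,L,lx,ly,z0,z1,lab):
    t,b=rect(lx,ly,z1),rect(lx,ly,z0);C=-F[n]["R"].T@F[n]["t"];X=place(q,t)
    for i in range(4):
        j=(i+1)%4;mid=(X[i]+X[j])/2;out=mid-np.array([q[0],q[1],mid[2]])
        if (C-mid)@out>0: L[fill(L.shape,pts(n,q,[t[i],t[j],b[j],b[i]],org))>0]=lab+i
def dish(n,q,org,L):
    walls(n,q,org,L,.108,.078,0,.055,1)
    L[fill(L.shape,pts(n,q,rect(.108,.078,.055),org))>0]=5
    op=fill(L.shape,pts(n,q,rect(.1,.07,.055),org));L[op>0]=6
    t,b=rect(.1,.07,.055),rect(.1,.07,.0)
    for i in range(4):
        j=(i+1)%4
        L[(op>0)&(fill(L.shape,pts(n,q,[t[i],t[j],b[j],b[i]],org))>0)]=7+i
    L[(op>0)&(fill(L.shape,pts(n,q,rect(.088,.066,.038),org))>0)]=11
    return L
def cover(zo,z_only=False):
    def f(n,q,org,L):
        L[fill(L.shape,pts(n,q,[(-.062,-.022,zo+.005),(-.11,-.022,zo+.005),(-.11,.022,zo+.005),(-.062,.022,zo+.005)],org))>0]=5
        L[fill(L.shape,pts(n,q,[(-.072,-.012,zo+.0025),(-.1,-.012,zo+.0025),(-.1,.012,zo+.0025),(-.072,.012,zo+.0025)],org))>0]=0
        walls(n,q,org,L,.124,.094,zo-.010,zo+.005,1)
        L[fill(L.shape,pts(n,q,rect(.124,.094,zo+.005),org))>0]=5
        return L
    return f
def rfit(views,box,q0,org,wh,mask=None,steps=(.004,.004,.04)):
    """views {cam:img}, org/wh {cam:..}; mask(cam)->bool keep"""
    def cost(q):
        tot=0
        for n,I in views.items():
            (ox,oy),(w,h)=org[n],wh[n];L=labels(n,q,(ox,oy),(w,h),box)
            A=np.stack([cv2.resize((L==k).astype(np.float32),(w,h),interpolation=cv2.INTER_AREA).ravel() for k in np.unique(L)],1)
            A=np.stack([cv2.GaussianBlur(a.reshape(h,w),(0,0),.5).ravel() for a in A.T],1)
            B=I[oy:oy+h,ox:ox+w].reshape(-1,3).astype(float)
            if mask is not None: k=mask[n].ravel();A,B=A[k],B[k]
            X=np.linalg.lstsq(A,B,rcond=None)[0];r=np.abs(A@X-B);tot+=np.where(r<30,r**2,60*r-900).mean()
        return tot
    best=None
    for dx in(-1,0,1):
        for dy in(-1,0,1):
            q=np.array(q0)+[dx*steps[0],dy*steps[1],0];c=cost(q);best=min(best or (c,tuple(q)),(c,tuple(q)))
    x0=np.array(best[1]);r=minimize(cost,x0,method="Nelder-Mead",options=dict(initial_simplex=[x0,x0+[steps[0],0,0],x0+[0,steps[1],0],x0+[0,0,steps[2]]],xatol=2e-5,fatol=1e-3))
    return r.x,r.fun
E
python3 - <<'E'
from r import *
I0={n:F[n]["img"] for n in F}
org={"side":(300,200),"top":(285,218)};wh={"side":(56,44),"top":(36,46)}
for v in(["side","top"],["side"],["top"]):
    q,c=rfit({n:I0[n] for n in v},dish,[.4445,-.334,-.2516],org,wh);print("dish",v,q.round(4),np.degrees(q[2]).round(2),round(c,1))
# cover lying on table, side1 (unoccluded)
s1=pickle.load(open("side1.pkl","rb"))["img"]
q,c=rfit({"side":s1},cover(.010),[.603,-.143,-.31],{"side":(232,228)},{"side":(50,50)});print("cover table side",q.round(4),np.degrees(q[2]).round(2),round(c,1))
f=pickle.load(open("side2.pkl","rb"))["img"]
u=proj("side",[[.445,-.336,.17]])[0].round();print(u)
o=(int(u[0])-32,int(u[1])-28);m=np.ones((56,64),bool);m[:, :]=True;m[:26,16:48]=False
q,c=rfit({"side":f},cover(.1977-.033),[.445,-.335,-.25],{"side":o},{"side":(64,56)},{"side":m});print("cover hover side",q.round(4),np.degrees(q[2]).round(2),round(c,1))
E
```

```text
dish ['side', 'top'] [ 0.4459 -0.3351 -0.2621] -15.02 202.2
dish ['side'] [ 0.4456 -0.3354 -0.2496] -14.3 153.0
dish ['top'] [ 0.4499 -0.3375 -0.2505] -14.35 42.9
cover table side [ 0.6017 -0.1406 -0.3071] -17.6 294.9
[330. 190.]
cover hover side [ 0.4476 -0.3347 -0.252 ] -14.44 499.7
```

```bash
python3 - <<'E'
from r import *
s,p,M=st()
for k,zo,q0 in((1,.010,[.603,-.143,-.31]),(2,p[2]-.033,[.4455,-.3365,-.252])):
    I=pickle.load(open(f"top{k}.pkl","rb"))["img"];u=proj("top",[[q0[0]-.02,q0[1],zo]])[0].round().astype(int);o=(u[0]-28,u[1]-28);w=(56,56)
    P=I[o[1]:o[1]+56,o[0]:o[0]+56].astype(int);hsv=cv2.cvtColor(I[o[1]:o[1]+56,o[0]:o[0]+56],cv2.COLOR_BGR2HSV)
    bad=(hsv[:,:,2]<85)|((hsv[:,:,1]>110));m=cv2.dilate(bad.astype(np.uint8),np.ones((3,3)))==0
    if k==2: # keep away the dish
        pass
    print(k,m.mean())
    q,c=rfit({"top":I},cover(zo),q0,{"top":o},{"top":w},{"top":m});e=[np.cos(q0[2]),np.sin(q0[2])]
    print("top cover",q.round(4),np.degrees(q[2]).round(2),round(c,1))
E
```

```text
t 15.05 p [ 0.4464 -0.3351  0.1981] j [-7.780e-01 -8.700e-02  1.800e+00  1.000e-03  1.428e+00 -2.096e+00] F [ 0.3 -0.5 -2.7] w 0.096 g 58.7
[[-0.968, 0.25, 0.001], [0.25, 0.968, 0.0], [-0.001, 0.001, -1.0]]
1 0.6036352040816326
top cover [ 0.6059 -0.1434 -0.3117] -17.86 31.5
2 0.7429846938775511
top cover [ 0.4493 -0.3357 -0.2617] -15.0 87.0
```

Cover and dish agree within about 1 mm in both cameras. I make a small lateral correction and descend to just above the rim.

>>> move_arm([
  [0, -0.12, 0, 0, 0, 0, -1],
  [0, 0, 1.6, 0, 0, 0, -1],
  [0, 0, 1.6, 0, 0, 0, -1],
  [0, 0, 1.6, 0, 0, 0, -1],
  [0, 0, 1.6, 0, 0, 0, -1],
  [0, 0, 1.6, 0, 0, 0, -1],
  [0, 0, 1.0, 0, 0, 0, -1],
  [0, 0, 0, 0, 0, 0, -1],
  [0, 0, 0, 0, 0, 0, -1],
])

```text
time: 15.8
tool_pos: [0.4465, -0.3362, 0.1086]
tool_rot: [0.0, 0.125, 0.992, 0.0]
contact_force: [-0.0, 0.5, -2.2]
gripper_width: 0.096
grasp_force: 58.8
```

```bash
python3 - <<'E'
from r import *
from plant import manip
s,p,M=st();zo=p[2]-.033
for n in("side","top"):
    I=manip.grab_frame(n)["img"];pickle.dump(I,open(n+"3.pkl","wb"))
    u=proj(n,[[p[0]-.015,p[1],zo]])[0].round().astype(int);o=(u[0]-30,u[1]-28)
    C=I[o[1]:o[1]+56,o[0]:o[0]+60];hsv=cv2.cvtColor(C,cv2.COLOR_BGR2HSV)
    m=cv2.dilate(((hsv[:,:,2]<85)|(hsv[:,:,1]>110)).astype(np.uint8),np.ones((3,3)))==0
    q,c=rfit({n:I},cover(zo),[p[0],p[1],-.252],{n:o},{n:(60,56)},{n:m});print(n,q.round(4),np.degrees(q[2]).round(2),round(c,1))
E
```

```text
t 15.8 p [ 0.4465 -0.3362  0.1086] j [-0.779 -0.     1.873  0.     1.269 -2.099] F [-0.   0.5 -2.2] w 0.096 g 58.8
[[-0.969, 0.248, 0.001], [0.248, 0.969, -0.0], [-0.001, 0.0, -1.0]]
side [ 0.4468 -0.3346 -0.2426] -13.9 359.4
top [ 0.4513 -0.3373 -0.2545] -14.58 40.6
```

Both cameras now agree: shift (-1.3, -0.5) mm. I correct and lower slowly.

>>> move_arm([
  [0.11, -0.08, 0, 0, 0, 0, -1],
  [0, 0, 0.4, 0, 0, 0, -1],
  [0, 0, 0.4, 0, 0, 0, -1],
  [0, 0, 0.3, 0, 0, 0, -1],
  [0, 0, 0.2, 0, 0, 0, -1],
  [0, 0, 0, 0, 0, 0, -1],
  [0, 0, 0, 0, 0, 0, -1],
])

```text
time: 16.48
tool_pos: [0.4449, -0.3373, 0.0956]
tool_rot: [0.001, 0.126, 0.992, -0.0]
contact_force: [-1.0, -0.1, -1.5]
gripper_width: 0.094
grasp_force: 58.8
```

>>> move_arm([
  [0, 0, 0.2, 0, 0, 0, -1],
  [0, 0, 0.2, 0, 0, 0, -1],
  [0, 0, 0, 0, 0, 0, -1],
  [0, 0, 0, 0, 0, 0, -1],
])

```text
time: 16.82
tool_pos: [0.4449, -0.3373, 0.0918]
tool_rot: [0.001, 0.126, 0.992, -0.0]
contact_force: [0.3, -0.2, -1.9]
gripper_width: 0.096
grasp_force: 58.8
```

>>> move_arm([
  [0, 0, 0.2, 0, 0, 0, -1],
  [0, 0, 0.1, 0, 0, 0, -1],
  [0, 0, 0, 0, 0, 0, -1],
  [0, 0, 0, 0, 0, 0, -1],
])

```text
time: 17.15
tool_pos: [0.445, -0.3374, 0.0889]
tool_rot: [0.001, 0.126, 0.992, -0.0]
contact_force: [-0.4, -0.4, -1.1]
gripper_width: 0.094
grasp_force: 58.8
```

It is going over the rim without contact; I take the last millimetres.

>>> move_arm([
  [0, 0, 0.1, 0, 0, 0, -1],
  [0, 0, 0.05, 0, 0, 0, -1],
  [0, 0, 0, 0, 0, 0, -1],
  [0, 0, 0, 0, 0, 0, -1],
])

```text
time: 17.48
tool_pos: [0.4451, -0.3375, 0.0876]
tool_rot: [0.001, 0.126, 0.992, -0.0]
contact_force: [0.7, -0.2, -1.6]
gripper_width: 0.095
grasp_force: 58.8
```

>>> move_arm([
  [0, 0, 0.1, 0, 0, 0, -1],
  [0, 0, 0, 0, 0, 0, -1],
  [0, 0, 0, 0, 0, 0, -1],
])

```text
time: 17.73
tool_pos: [0.4452, -0.3376, 0.0874]
tool_rot: [0.001, 0.126, 0.992, -0.0]
contact_force: [-3.1, 2.3, 6.1]
gripper_width: 0.096
grasp_force: 60.3
```

Contact at the expected seated height (TCP 0.0874). I release, retreat straight up and aside, and look.

>>> move_arm([
  [0, 0, 0, 0, 0, 0, -0.5],
  [0, 0, 0, 0, 0, 0, 0],
  [0, 0, 0, 0, 0, 0, 0.5],
  [0, 0, 0, 0, 0, 0, 0.5],
  [0, 0, 0, 0, 0, 0, 0.5],
  [0, 0, -1, 0, 0, 0, 0.5],
  [0, 0, -2.5, 0, 0, 0, 0.5],
  [0, 0, -3.5, 0, 0, 0, 0.5],
  [0, 0, -3.5, 0, 0, 0, 0.5],
  [0, 0, -3.5, 0, 0, 0, 0.5],
  [0, 4, 0, 0, 0, 0, 0.5],
  [0, 4, 0, 0, 0, 0, 0.5],
  [0, 4, 0, 0, 0, 0, 0.5],
  [0, 4, 0, 0, 0, 0, 0.5],
  [0, 4, 0, 0, 0, 0, 0.5],
  [0, 4, 0, 0, 0, 0, 0.5],
  [0, 0, 0, 0, 0, 0, 0.5],
  [0, 0, 0, 0, 0, 0, 0.5],
])

```text
time: 19.23
tool_pos: [0.5051, -0.1032, 0.2272]
tool_rot: [0.001, 0.124, 0.992, -0.001]
contact_force: [-0.4, -0.4, -0.1]
gripper_width: 0.756
grasp_force: 0.0
```

```bash
python3 - <<'E'
from r import *
from plant import manip
st();v={};
f=manip.grab_frame("side");g=manip.grab_frame("top")
for n,I in(("side",f["img"]),("top",g["img"])):
    u=proj(n,[[.43,-.337,.055]])[0].round().astype(int);o=(u[0]-30,u[1]-28)
    for zo in(.055,.065):
        q,c=rfit({n:I},cover(zo),[.445,-.337,-.252],{n:o},{n:(60,56)});print(n,zo,q.round(4),np.degrees(q[2]).round(2),round(c,1))
a=cv2.resize(f["img"][190:270,290:390],None,fx=4.4,fy=4.4,interpolation=2);b=cv2.resize(g["img"][200:280,265:345],None,fx=4.4,fy=4.4,interpolation=2);c=cv2.resize(f["img"][220:385,140:370],None,fx=1.4,fy=1.4)
o=np.zeros((590,800,3),np.uint8);o[:352,:440]=a;o[:352,445:797]=b;o[355:355+231,:322]=c;cv2.imwrite("pics/end.png",o)
E
```

```text
t 19.23 p [ 0.5051 -0.1032  0.2272] j [-3.460e-01 -2.150e-01  1.866e+00 -1.000e-03  1.488e+00 -1.668e+00] F [-0.4 -0.4 -0.1] w 0.756 g 0.0
[[-0.969, 0.245, 0.002], [0.245, 0.969, -0.002], [-0.003, -0.001, -1.0]]
side 0.055 [ 0.4456 -0.3346 -0.2344] -13.43 245.6
side 0.065 [ 0.442 -0.323 -0.231] -13.24 244.5
top 0.055 [ 0.4483 -0.3378 -0.256 ] -14.67 61.1
top 0.065 [ 0.4423 -0.3363 -0.2545] -14.58 62.1
```

View pics/end.png

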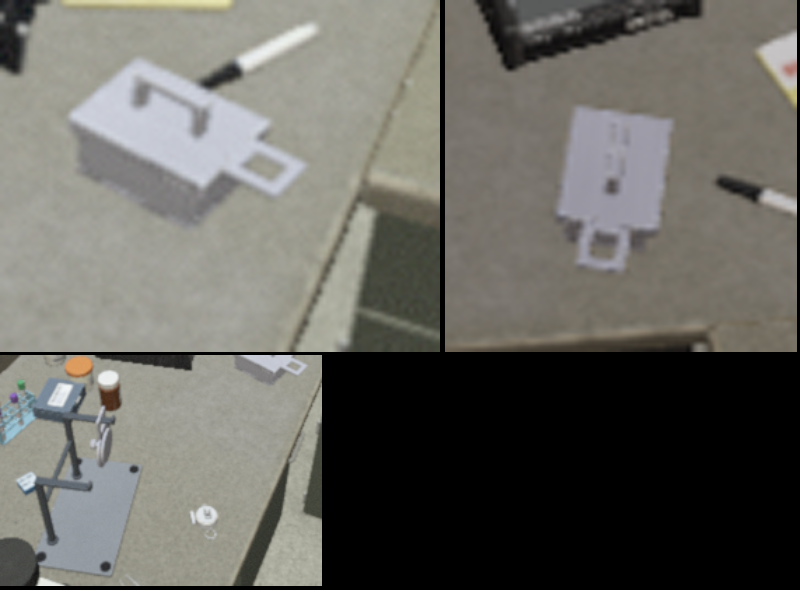

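The picture shows the cover square on the dish, level and fully down (side crop 170,120). The fits at z = 0.055 give the same pose in both cameras as the dish had. The round cover is still hanging, and the bottle has not moved. I hand in the job.

```bash
python3 -c "
from plant import manip
print(manip.job_done())"
```

```text
the job is handed in; nothing more can be done
None
```

I took the steel cover off its hook, laid it flat handle up on the worktop and let go, then put it on the staining dish by its handle, where the last pictures show it square and fully down; the job is handed in at about 19 s.

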